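# Load the round paint-shaker tray and shut its gate

### The job

Slide the two sample tins that stand on the apron in through the tray's open mouth, without lifting or tipping any tin, so that all seven nest inside the round as six around one. Then swing the gate fully shut, into its catch, and let go, leaving the tape, the brush and the big can where they are.

Things in the scene. Friction and masses are not known exactly. Their poses are not given: they have to be found in the camera images.
- tray: round shaker tray fixed to the bench: plate 340 x 230 mm, 12 mm thick, with an upright round white steel wall on it (inner radius 77, 3 thick, 28 mm high). Origin: underside of the plate, on the round's axis; z up. Plate spans own x -240..+100, y +-115 mm; bare apron on the -x side. The wall's 109 mm mouth faces own -x (wall ends at x -54, y +-54 mm), no sill
- tray_floor (a point): centre of the round, on the plate's upper face (12 mm above the bench), where the middle tin stands
- gate (a joint): quarter-round white steel gate that closes the mouth (outer radius 80 mm when shut, 2 to 28 mm above the plate), hinged upright at the mouth's own +y end. 0 = shut against its stop, in line with the wall, end lug in the catch; grows as it swings outwards, to 2.2 rad. Stiff (0.08 N m), stays where left. Shuts anticlockwise seen from above, pushed on its bulging outer face
- gate_hinge (a point): on the gate's upright hinge axis (tray's own x -55, y +55 mm), 15 mm above the plate
- gate_end (a point): inner face of the gate's free end, 109 mm from the hinge, 15 mm above the plate; a lug sticks 20 mm outwards here
- tin1_mid (a point): white sample tin with pale band and metal lid, upright cylinder 48 mm across, 45 mm high, 0.08 to 0.17 kg; point: its centre, half-way up; stands in the middle of the round; loose. Ring places lie 48 to 53 mm from the centre, 60 degrees apart
- tin2_mid (a point): white sample tin with pale band and metal lid, upright cylinder 48 mm across, 45 mm high, 0.08 to 0.17 kg; point: its centre, half-way up; stands in the ring, opposite the mouth; loose. Ring places lie 48 to 53 mm from the centre, 60 degrees apart
- tin3_mid (a point): white sample tin with pale band and metal lid, upright cylinder 48 mm across, 45 mm high, 0.08 to 0.17 kg; point: its centre, half-way up; stands in the ring; loose. Ring places lie 48 to 53 mm from the centre, 60 degrees apart
- tin4_mid (a point): white sample tin with pale band and metal lid, upright cylinder 48 mm across, 45 mm high, 0.08 to 0.17 kg; point: its centre, half-way up; stands in the ring; loose. Ring places lie 48 to 53 mm from the centre, 60 degrees apart
- tin5_mid (a point): white sample tin with pale band and metal lid, upright cylinder 48 mm across, 45 mm high, 0.08 to 0.17 kg; point: its centre, half-way up; stands in the ring beside the mouth, on own +y or -y side; its mirror place across the mouth is empty, and so is the place in the mouth; loose. Ring places lie 48 to 53 mm from the centre, 60 degrees apart
- tin6_mid (a point): white sample tin with pale band and metal lid, upright cylinder 48 mm across, 45 mm high, 0.08 to 0.17 kg; point: its centre, half-way up; stands loose outside, on the apron
- tin7_mid (a point): white sample tin with pale band and metal lid, upright cylinder 48 mm across, 45 mm high, 0.08 to 0.17 kg; point: its centre, half-way up; stands loose outside, on the apron
- tape: bystander: roll of yellow tape lying flat, 96 mm across, 25 mm high; origin: centre of its underside
- brush: bystander: paint brush lying on the bench, about 0.2 m long; origin near its middle, x along it
- can: bystander: big paint can, 100 mm across, 120 mm high; origin: centre of its underside

How it is judged:
On the way, in this order (a step that is already met when the one before it is completed fails the run):
1. both apron tins are in the round, within 70 mm of its centre, and the gate is not yet shut (horizontal distance between each of tin1_mid, tin2_mid, tin3_mid, tin4_mid, tin5_mid, tin6_mid, tin7_mid and tray_floor below 0.07 m and value of joint gate above 0.06 rad), for 0.1 s.
2. the gate is shut (within 0.05 rad) (value of joint gate below 0.05 rad), for 0.2 s.
At the end, for the whole second after the job is handed in: the gate is shut within 0.05 rad and still, and all seven tins stand upright (within 0.1 rad) on the plate inside the round, each centre within 55.5 mm of the round's centre (horizontal distance between each of tin1_mid, tin2_mid, tin3_mid, tin4_mid, tin5_mid, tin6_mid, tin7_mid and tray_floor below 0.0555 m and angle between each of tin1_mid, tin2_mid, tin3_mid, tin4_mid, tin5_mid, tin6_mid, tin7_mid's own z axis and vertical below 0.1 rad and value of joint gate below 0.05 rad and velocity of joint gate between -0.05 and 0.05 rad/s and z of each of tin1_mid, tin2_mid, tin3_mid, tin4_mid, tin5_mid, tin6_mid, tin7_mid in the frame of tray below 0.038 m); the robot touches nothing.
It fails at once if a sample tin is lifted more than 8 mm off the plate (z of any of tin1_mid, tin2_mid, tin3_mid, tin4_mid, tin5_mid, tin6_mid, tin7_mid in the frame of tray above 0.0425 m).
It fails at once if a sample tin is tipped over (more than 0.4 rad) (angle between any of tin1_mid, tin2_mid, tin3_mid, tin4_mid, tin5_mid, tin6_mid, tin7_mid's own z axis and vertical above 0.4 rad).
It fails at once if the tape roll, the brush or the big can is shifted more than 30 mm (distance of any of tape, brush, can from where it was at the start of the episode above 0.03 m).
It also fails if it takes over 61 s, if anything falls off the work surface, if the arm or the gripper's body presses on something with over 40 N, if the wrist force passes 120 N, or if a joint passes its speed limit or range.

### The arm

A 7-joint arm with a two-finger parallel gripper is mounted at the origin on the work surface. World frame = base frame: x ahead of the robot, y to its left, z up, the work surface at z = 0. Lengths are in m, angles in rad, forces in N, time in s.
With the tool pointing down it reaches from about 0.4 to 0.9 m from the base axis. Payload 5.5 kg.
Tool frame: the origin (TCP) lies at the centre of the arm's flange, where the gripper is bolted on; the fingertips stand 173 mm ahead of it and the grasp point (between the pads) lies 155 mm ahead of it; z points along the fingers, y is the line along which they close (so a half turn about z gives the same grasp; the last joint's range is limited). The gripper opens to 85 mm and grips with 20 to 120 N. Pads are 22 mm wide; open, the fingers measure 114 mm over their backs; the gripper's body (76 mm by 85 mm) begins 54 mm behind the grasp point. The pads swing forward as they close: fully open they stand 13 mm farther back than shut.
Start: joints at [1.435, 0.501, -0.427, 1.55, 0.221, 1.138, -0.21], TCP at [0.252, -0.599, 0.405] pointing down, gripper open.
Joint ranges: [-2.88, 2.88], [-0.31, 2.03], [-1.54, 1.56], [0.2, 2.42], [-1.41, 4.55], [0.19, 2.02], [-2.57, 2.57]. Speed limits (rad/s): [2.57, 2.57, 3.14, 3.14, 3.14, 3.14, 3.14].

### API

Orientations are given as a unit quaternion [w, x, y, z].
In Python, from bench import bot gives the robot as it stands. The module is installed in compiled form; this text tells all that it offers.
- The arm moves only by the tool send_rows, never from a script. Its argument "commands" is one flat list of numbers, 5 for each row, row after row: the shift along the tool's x, y, z in cm, then the turn about the tool's z in rad, then the closure, from 0 (fully open) to 1 (shut). A call has exactly 5 rows; each row is the pose to reach, as a shift and turn from the pose commanded when the call began, along the tool's axes at that moment; what a row does not reach only later rows make up. A row lasts 1/10 s, in which the tool goes at most 50 mm and 8.59 degrees, less where a joint would pass 70% of its speed; a pose out of reach is approached as far as the arm can. A call with a gripper value outside its range is refused whole. The fingers move at their own pace and stop on an object; "grip_force" is the grip in N (left out, the last holds). Time passes only in rows, so rows that repeat a pose let the fingers close, or fill a call up. It gives the time, the measured TCP pose, the force, the opening and the grip force at its end, in the units of the state.
- bot.read_state(): the state, without advancing time (a new reading comes with each control period).
- bot.capture(name): name is "scene" or "top"; returns (picture, depth): 384x512x3 uint8, blue, green, red; 384x512 float32, m along the optical axis (not along the pixel's ray), 0 where there is no reading.
- bot.get_calibration(name): a dict with "fov_y" (degrees; the focal length in pixels is half the picture's height over the tangent of half this angle, whatever the lens; pixels are square), "cx", "cy" (the principal point, pixels), "dist_coeffs" ([k1, k2, p1, p2, k3] as OpenCV has them; the pictures are not rectified), "R" (3x3) and "t" (3): a world point X has camera coordinates R X + t. Camera axes: x right, y down, z forward; pixel columns grow to the right and rows downward; lengths in m; the calibration is good to about 2 mm. A picture is of the moment at which its call begins. get_calibration takes no time and is no camera call.
- bot.job_done(): hands the job in; it is judged then, once.
The state is a dict: "clock": time; "joint_positions": joint angles; "qd": joint speeds; "joint_torque": joint torques, N m; "position": TCP position; "orientation": TCP orientation; "ft_force": force on the tool from outside, world axes, zero at the start; "torque": the same for the moment, N m; "width": finger opening in m; "grip_force": force on a finger pad.
Only numpy, scipy, OpenCV 4.12 (cv2) and the standard library are available. Lean on these libraries where they do the work, as an engineer would, in place of code of your own. Each camera call takes 0.05 s, during which the arm holds its last target. There are 200 camera calls.

## Working session

There is one attempt and no reset: what is moved stays moved. The work goes in short steps, Python scripts to look and compute and a tool call to move; the robot and the scene stay as the last step left them, time stands still between calls to the robot, and variables do not carry over. Pictures are saved under pics/ and viewed, at most 10 in all, crops included, and the job is handed in when it is done.

Besides the shell and the picture viewer there is one more tool, called after ">>>" in YAML: its name, and indented under it one key for each argument. send_rows: Moves the arm, as the interface text tells. Its arguments: {"type":"object","properties":{"commands":{"type":"array"},"grip_force":{"type":"number"}},"required":["commands"]}

```bash
mkdir -p pics; cat > h.py <<'E'
import numpy as np, cv2
from bench import bot
def cal(n):
    c=bot.get_calibration(n); f=192/np.tan(np.radians(c["fov_y"])/2)
    return np.array([[f,0,c["cx"]],[0,f,c["cy"]],[0,0,1.]]),np.array(c["dist_coeffs"]),np.array(c["R"]),np.array(c["t"])
def ray(n,uv,z):
    K,d,R,t=cal(n); p=cv2.undistortPoints(np.array(uv,float).reshape(-1,1,2),K,d).reshape(-1,2)
    D=np.c_[p,np.ones(len(p))]@R; C=-R.T@t
    return C+D*((z-C[2])/D[:,2])[:,None]
def cloud(n,dep):
    K,d,R,t=cal(n); v,u=np.mgrid[:384,:512]
    p=cv2.undistortPoints(np.stack([u,v],-1).reshape(-1,1,2).astype(float),K,d).reshape(-1,2)
    X=np.c_[p,np.ones(len(p))]*dep.reshape(-1,1)
    return ((X-t)@R).reshape(384,512,3)
E
python3 - <<'E'
from h import *
for n in("scene","top"):
    a,d=bot.capture(n); cv2.imwrite(f"pics/{n}0.png",a); np.save(n+"0.npy",d)
    K,_,R,t=cal(n); print(n,K[0,0],-R.T@t,R[2])
s=bot.read_state(); print({k:np.round(v,4) for k,v in s.items()})
E
```

```text
scene 428.0421178296513 [0.84312818 0.53271455 1.04786635] [-0.25496714 -0.44040886 -0.86083203]
top 377.9374258949857 [0.39481086 0.03190027 1.11793045] [ 0.15185889 -0.01290724 -0.9883179 ]
{'clock': np.float64(0.1), 'joint_positions': array([ 1.4352,  0.5018, -0.4268,  1.5513,  0.2208,  1.1383, -0.2103]), 'qd': array([ 0.0004, -0.0017, -0.0008, -0.0025, -0.0006, -0.0008,  0.    ]), 'joint_torque': array([-1.12000e-02, -5.70806e+01, -5.83860e+00, -2.81749e+01,
        1.05000e-02,  5.50000e-03,  0.00000e+00]), 'position': array([ 0.2523, -0.5987,  0.4038]), 'orientation': array([-9.000e-04,  9.802e-01,  1.981e-01, -1.000e-04]), 'ft_force': array([0.664 , 0.3463, 0.4435]), 'torque': array([ 0.0251,  0.0014, -0.0506]), 'grip_force': np.float64(0.0), 'width': np.float64(0.0854)}
```

View pics/top0.png

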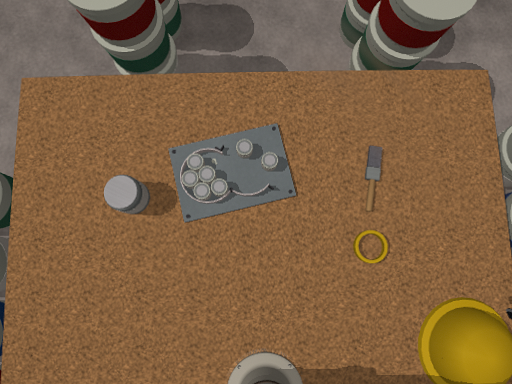

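View pics/scene0.png

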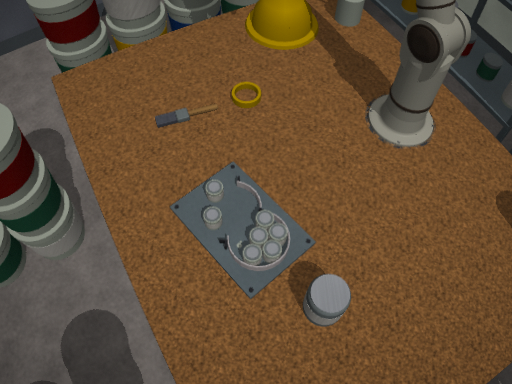

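The top view shows the tray around px (232,172), with its mouth facing right. The tins in the round are at (195,161), (190,178), (207,174), (202,190) and (219,187), and the apron tins are at (245,147) and (270,160). The gate is open along the lower side, from (232,190) to (270,187), and the can (126,194), brush and tape are well away. The scene view agrees.

```bash
cat > m.py <<'E'
from h import *
def tins(n,d,lo=.049,hi=.066):
    X=cloud(n,d); m=((X[...,2]>lo)&(X[...,2]<hi)&(abs(X[...,0]-.6)<.2)&(abs(X[...,1]-.1)<.22)&(d>0)).astype(np.uint8)
    k,l,st,ce=cv2.connectedComponentsWithStats(m,connectivity=4); out=[]
    for i in range(1,k):
        if st[i,4]<30: continue
        P=X[l==i]; (c,sz,_)=cv2.minAreaRect(P[:,:2].astype(np.float32)); o=np.r_[P[:,:2].mean(0),np.median(P[:,2]),sz,st[i,4]]; out.append(o)
    return np.array(out)
def tray(n,a,d):
    X=cloud(n,d); hsv=cv2.cvtColor(a,cv2.COLOR_BGR2HSV)
    m=((X[...,2]>.005)&(X[...,2]<.08)&(abs(X[...,0]-.6)<.2)&(abs(X[...,1]-.1)<.22)&(hsv[...,1]<110)).astype(np.uint8)
    c=max(cv2.findContours(m,0,2)[0],key=cv2.contourArea)
    P=ray(n,c.reshape(-1,2),.012)[:,:2]
    return cv2.minAreaRect(P.astype(np.float32))
E
python3 - <<'E'
from m import *
np.set_printoptions(precision=4,suppress=True)
for n in("scene","top"):
    a=cv2.imread(f"pics/{n}0.png"); d=np.load(n+"0.npy")
    print(n); print(tins(n,d)); r=tray(n,a,d); print(r, cv2.boxPoints(r))
    X=cloud(n,d); g=cv2.cvtColor(a,cv2.COLOR_BGR2HSV)
    v=a.min(2)
    m=(v>125)&(X[...,2]>.03)&(X[...,2]<.046)&(abs(X[...,0]-.6)<.2)&(abs(X[...,1]-.1)<.22)
    P=X[m]; print(len(P)); np.save(n+"w.npy",P)
a=cv2.imread("pics/top0.png")[115:230,160:305]; b=cv2.imread("pics/scene0.png")[155:300,160:330]
cv2.imwrite("pics/c.png",np.vstack([cv2.resize(a,(400,317),interpolation=2),cv2.resize(b,(400,341)[:2],interpolation=2)])[:600])
E
```

```text
scene
[[   0.648    -0.0256    0.0576    0.0463    0.0461  236.    ]
 [   0.6889    0.0466    0.0572    0.0463    0.0477  261.    ]
 [   0.6005    0.1675    0.0579    0.1488    0.0906 1356.    ]]
((0.625887930393219, 0.08473322540521622), (0.23094646632671356, 0.3404223322868347), 12.400911331176758) [[ 0.4766  0.2262]
 [ 0.5497 -0.1063]
 [ 0.7752 -0.0567]
 [ 0.7021  0.2758]]
176
top
[[  0.687    0.0429   0.0579   0.0468   0.0462 217.    ]
 [  0.646   -0.0292   0.058    0.0446   0.0464 217.    ]
 [  0.6041   0.1752   0.058    0.0902   0.1224 886.    ]
 [  0.5723   0.1165   0.0578   0.047    0.0443 222.    ]]
((0.6257932782173157, 0.08297780156135559), (0.2317299246788025, 0.3404747545719147), 12.248326301574707) [[ 0.4765  0.2248]
 [ 0.5487 -0.108 ]
 [ 0.7751 -0.0588]
 [ 0.7029  0.2739]]
146
```

View pics/c.png

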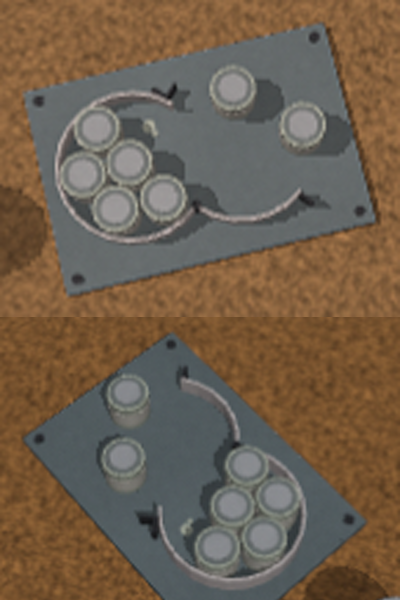

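```bash
cat > o.py <<'E'
from m import *
np.set_printoptions(precision=1,suppress=True)
TH=np.radians(102.3); C0=np.array([.6109,.1522]); 
EX=np.array([np.cos(TH),np.sin(TH)]); EY=np.array([-EX[1],EX[0]])
def own(P): P=np.atleast_2d(P)[:,:2]-C0; return 1000*np.c_[P@EX,P@EY]
def world(o): o=np.atleast_2d(o)/1000.; return C0+o[:,:1]*EX+o[:,1:]*EY
def ortho(n,a,z,s=2):  # own-frame rectified picture, s px per mm; own x -240..100 -> cols, own y +115..-115 -> rows
    K,d,R,t=cal(n); v,u=np.mgrid[:230*s,:340*s]
    o=np.stack([u/s-240,115-v/s],-1).reshape(-1,2)
    P=np.c_[world(o),np.full(len(o),z)]
    q=cv2.projectPoints(P,cv2.Rodrigues(R)[0],t,K,d)[0].reshape(230*s,340*s,2).astype(np.float32)
    return cv2.remap(a,q[...,0],q[...,1],cv2.INTER_CUBIC)
def lids(n,a):
    g=cv2.GaussianBlur(cv2.cvtColor(ortho(n,a,.057),6),(5,5),0)
    c=cv2.HoughCircles(g,cv2.HOUGH_GRADIENT_ALT,1,70,param1=150,param2=.6,minRadius=38,maxRadius=52)
    return [] if c is None else np.array([(x/2-240,115-y/2,r/2) for x,y,r in c[0]])
E
python3 - <<'E'
from o import *
for n in("scene","top"):
    a=cv2.imread(f"pics/{n}0.png"); d=np.load(n+"0.npy")
    L=lids(n,a); print(n); print(np.array(sorted(L,key=lambda r:r[0])))
    P=own(np.load(n+"w.npy")); g=P[(P[:,0]<-50)]; print(g[np.argsort(g[:,0])][::4].T)
    w=P[P[:,0]>-55]; A=np.c_[2*w,np.ones(len(w))]; s=np.linalg.lstsq(A,(w**2).sum(1),rcond=None)[0]; print('wallfit',s[:2],np.sqrt(s[2]+s[0]**2+s[1]**2),len(w))
X=cloud("top",np.load("top0.npy")); print(X[158:165,211:218,2]*1000); print(own(X[161,214]))
E
```

```text
scene
[[-186.5    2.5   23. ]
 [-124.5  -56.5   23.5]
 [ -25.5   44.5   24.3]
 [ -25.5   44.5   20. ]
 [  -1.     1.5   24.1]
 [  -1.     1.5   20.3]
 [  23.5   45.    24. ]
 [  23.5   45.    20.3]
 [  24.   -43.5   24. ]
 [  24.   -43.5   20.1]
 [  49.     3.    24.3]
 [  49.     3.    20.7]]
[[-160.2 -148.7 -137.2 -125.3 -109.2  -92.2  -79.6  -67.7  -52.3]
 [  71.1   75.8   80.4   84.6   85.1   81.    77.    69.9  -57.1]]
wallfit [-0.3  1.1] 78.64396730398661 144
top
[[-185.5    3.    24.1]
 [-185.5    3.    20.2]
 [-123.5  -53.5   24.2]
 [-123.5  -53.5   20. ]
 [ -26.    43.5   24.2]
 [ -26.    43.5   20. ]
 [  -0.5    0.    24. ]
 [  -0.5    0.    20.3]
 [  23.   -44.    22.1]
 [  25.    41.5   21.2]
 [  25.    41.5   24.6]
 [  49.5    0.    24.1]
 [  49.5    0.    20.1]]
[[-165.9 -151.9 -135.8 -123.2 -108.6  -97.3  -86.1  -75.6  -65.7  -50.1]
 [  67.9   76.3   81.4   84.4   83.5   80.9   78.6   72.7   64.3  -61.6]]
wallfit [-0.2 -0. ] 77.80162734957378 111
[[12.7 11.8 13.6 12.4  9.8 15.6 12.9]
 [12.8 11.7 13.7 15.8 14.2 11.1 11.9]
 [11.3 15.5 14.6 11.7 11.1 10.2  9.6]
 [11.  10.4 14.1 12.6 16.5 12.8  9.2]
 [15.4 13.4 10.4 12.  15.7  9.7 10.1]
 [11.2 11.2 12.5 15.7 11.  10.9 11.7]
 [13.5 11.  10.3 14.1 16.6 13.7 12.6]]
[[-28.1 -42.6]]
```

Both views agree to 2–3 mm. In the tray's own frame, apron tin A is at (-124,-55) mm and tin B at (-186,3) mm. The empty places are (-25,-43) and (-50,0), and the gate is open about 1.7 rad. Starting to move.

```bash
cat > g.py <<'E'
import sys
from o import *
from scipy.spatial.transform import Rotation as Ro
def st():
    s=bot.read_state(); q=s["orientation"]; R=Ro.from_quat([q[1],q[2],q[3],q[0]]).as_matrix(); return s,R
def go(ox,oy,z,ang):  # ang: tool-y direction in own frame, deg
    s,R=st(); p=s["position"]; w=world([ox,oy])[0]
    d=R.T@(np.r_[w,z]-p)*100
    yo=np.degrees(np.arctan2(R[1,1],R[0,1])-TH)
    tw=-(ang-yo+180)%360-180; tw=(-(ang-yo)+180)%360-180
    print("shift cm %.2f %.2f %.2f turn %.3f"%(*d,np.radians(tw)),"| now own",own(p)[0],"z %.4f yaw %.1f"%(p[2],(yo+180)%360-180),"t %.2f w %.1f"%(s["clock"],s["width"]*1000),"F",s["ft_force"],"q",np.round(s["joint_positions"],2))
go(*map(float,sys.argv[1:5]))
E
python3 g.py -124 -55 .28 140
```

```text
shift cm 65.35 -42.05 12.46 turn 0.882 | now own [-657.3  510.4] z 0.4038 yaw -169.4 t 0.10 w 85.4 F [0.7 0.3 0.4] q [ 1.4  0.5 -0.4  1.6  0.2  1.1 -0.2]
```

>>> send_rows:
  commands: [65.3,-42,12.5,0.88,0.25,65.3,-42,12.5,0.88,0.25,65.3,-42,12.5,0.88,0.25,65.3,-42,12.5,0.88,0.25,65.3,-42,12.5,0.88,0.25]
  grip_force: 20

```text
clock: 0.6
position: [0.3902, -0.3971, 0.3651]
orientation: [-0.0, 0.985, -0.171, -0.0]
ft_force: [0.9, 0.3, -0.1]
width: 0.0637
grip_force: 0.0
```

```bash
python3 g.py -124 -55 .28 140
```

```text
shift cm 13.51 -51.54 8.52 turn 0.140 | now own [-489.6  332.6] z 0.3651 yaw 148.0 t 0.60 w 63.7 F [ 0.9  0.3 -0.1] q [ 1.   0.4 -0.4  1.8  0.2  1.  -1.3]
```

>>> send_rows:
  commands: [13.5,-51.5,8.5,0.14,0.25,13.5,-51.5,8.5,0.14,0.25,13.5,-51.5,8.5,0.14,0.25,13.5,-51.5,8.5,0.14,0.25,13.5,-51.5,8.5,0.14,0.25]

```text
clock: 1.1
position: [0.5276, -0.194, 0.326]
orientation: [0.0, 0.972, -0.237, -0.0]
ft_force: [0.9, -0.4, 0.3]
width: 0.064
grip_force: 0.0
```

```bash
python3 g.py -124 -55 .28 140
```

```text
shift cm 3.62 -28.54 4.60 turn 0.005 | now own [-320.5  155.2] z 0.3260 yaw 140.3 t 1.10 w 64.0 F [ 0.9 -0.4  0.3] q [ 0.6  0.4 -0.4  1.9  0.2  0.9 -1.9]
```

>>> send_rows:
  commands: [3.6,-28.5,4.6,-3.14,0.25,3.6,-28.5,4.6,-3.14,0.25,3.6,-28.5,4.6,-3.14,0.25,3.6,-28.5,4.6,-3.14,0.25,3.6,-28.5,4.6,-3.14,0.25]

```text
clock: 1.6
position: [0.6678, 0.009, 0.2862]
orientation: [0.0, 0.99, 0.139, -0.0]
ft_force: [0.8, -0.3, 0.2]
width: 0.0639
grip_force: 0.0
```

```bash
python3 g.py -124 -55 .28 -40
```

```text
shift cm 3.17 -2.61 0.62 turn -2.380 | now own [-152.   -25.1] z 0.2862 yaw -176.4 t 1.60 w 63.9 F [ 0.8 -0.3  0.2] q [ 0.3  0.7 -0.6  1.6  0.4  1.  -1.6]
```

>>> send_rows:
  commands: [3.2,-2.6,0.6,-2.38,0.25,3.2,-2.6,0.6,-2.38,0.25,3.2,-2.6,0.6,-2.38,0.25,3.2,-2.6,0.6,-2.38,0.25,3.2,-2.6,0.6,-2.38,0.25]

```text
clock: 2.1
position: [0.6907, 0.0412, 0.2802]
orientation: [-0.0, 0.871, 0.492, -0.001]
ft_force: [1.0, -0.1, 0.2]
width: 0.0641
grip_force: 0.0
```

>>> send_rows:
  commands: [0,0,0,-1.63,0.25,0,0,0,-1.63,0.25,0,0,0,-1.63,0.25,0,0,0,-1.63,0.25,0,0,0,-1.63,0.25]

```text
clock: 2.6
position: [0.6907, 0.0409, 0.2803]
orientation: [-0.0, 0.63, 0.777, -0.0]
ft_force: [-0.6, 0.0, -0.7]
width: 0.0641
grip_force: 0.0
```

>>> send_rows:
  commands: [0,0,0,-0.88,0.25,0,0,0,-0.88,0.25,0,0,0,-0.88,0.25,0,0,0,-0.88,0.25,0,0,0,-0.88,0.25]

```text
clock: 3.1
position: [0.6907, 0.0409, 0.2803]
orientation: [-0.0, 0.302, 0.953, -0.0]
ft_force: [-0.0, -0.0, 0.5]
width: 0.064
grip_force: 0.0
```

```bash
python3 g.py -124 -55 .194 -40
```

```text
shift cm 0.07 0.18 8.63 turn -0.130 | now own [-125.7  -54.2] z 0.2803 yaw -47.4 t 3.10 w 64.0 F [-0.  -0.   0.5] q [ 0.5  0.9 -1.   1.5  0.8  1.2  0.3]
```

>>> send_rows:
  commands: [0.1,0.2,3,-0.13,0.25,0.1,0.2,6,-0.13,0.25,0.1,0.2,8.6,-0.13,0.25,0.1,0.2,8.6,-0.13,0.25,0.1,0.2,8.6,-0.13,0.25]

```text
clock: 3.6
position: [0.6911, 0.0435, 0.1947]
orientation: [-0.001, 0.242, 0.97, 0.0]
ft_force: [0.9, 1.7, 1.1]
width: 0.0642
grip_force: 0.0
```

>>> send_rows:
  commands: [0,0,0,0,0.6,0,0,0,0,0.6,0,0,0,0,0.6,0,0,0,0,0.6,0,0,0,0,0.6]
  grip_force: 20

```text
clock: 4.1
position: [0.692, 0.0437, 0.197]
orientation: [0.001, 0.242, 0.97, 0.0]
ft_force: [-0.1, -0.3, 5.5]
width: 0.0474
grip_force: 21.5
```

```bash
python3 g.py -58 -18 .194 -40
```

```text
shift cm 7.13 2.51 0.29 turn -0.006 | now own [-123.3  -56.1] z 0.1970 yaw -40.3 t 4.10 w 47.4 F [-0.1 -0.3  5.5] q [ 0.5  1.  -1.   1.5  0.9  1.1  0.4]
```

>>> send_rows:
  commands: [1.2,-0.6,0,0,0.6,2.5,-1.3,0,0,0.6,3.8,-2.0,0,0,0.6,5.1,-2.6,0,0,0.6,5.1,-2.6,0,0,0.6]

```text
clock: 4.6
position: [0.6336, 0.0447, 0.1969]
orientation: [0.001, 0.242, 0.97, -0.0]
ft_force: [-4.3, -0.4, 9.2]
width: 0.0476
grip_force: 21.9
```

```bash
python3 g.py -57 -16 .195 -40
```

```text
shift cm 2.15 5.11 0.19 turn -0.005 | now own [-109.9    0.7] z 0.1969 yaw -40.3 t 4.60 w 47.6 F [-4.3 -0.4  9.2] q [ 0.5  0.9 -1.   1.7  0.9  1.   0.3]
```

>>> send_rows:
  commands: [0.5,1.2,0,0,0.6,1.0,2.5,0,0,0.6,1.6,3.8,0,0,0.6,2.1,5.1,0,0,0.6,2.1,5.1,0,0,0.6]

```text
clock: 5.1
position: [0.6403, 0.101, 0.1969]
orientation: [0.002, 0.241, 0.97, 0.001]
ft_force: [-0.5, 1.8, 7.9]
width: 0.0474
grip_force: 21.8
```

>>> send_rows:
  commands: [0,0,0,0,0.3,0,0,0,0,0.3,0,0,0,0,0.3,0,0,0,0,0.3,0,0,-0.5,0,0.3]

```text
clock: 5.6
position: [0.639, 0.0988, 0.1992]
orientation: [-0.001, 0.242, 0.97, -0.0]
ft_force: [-0.4, -0.9, -0.1]
width: 0.0602
grip_force: 0.0
```

```bash
python3 g.py -100 20 .27 -40; python3 - <<'E'
from o import *
for n in("top","scene"):
    a,d=bot.capture(n); cv2.imwrite(f"pics/{n}1.png",a); print(lids(n,a))
E
```

```text
shift cm 0.05 -5.53 -7.08 turn -0.006 | now own [-58.2 -16.1] z 0.1992 yaw -40.4 t 5.60 w 60.2 F [-0.4 -0.9 -0.1] q [ 0.5  1.  -1.   1.7  0.9  1.   0.2]
[[ 26.5 -44.   22.9]
 [ 49.5   1.   24.1]
 [ -0.5  -2.   24. ]
 [-26.5  44.   24.1]
 [ 23.5  41.5  24.1]
 [ 49.5   1.   20.3]
 [-26.5  44.   20. ]
 [ -0.5  -2.   20.2]
 [ 23.5  41.5  20.6]]
[[ 49.    2.   24.2]
 [-25.5  45.   24.3]
 [  0.    1.5  24.1]
 [ 25.  -43.5  23.9]
 [ 24.5  46.   24.5]
 [-25.5  45.   20.1]
 [ 49.    2.   20.1]
 [ 25.  -43.5  20. ]
 [  0.    1.5  20.2]
 [ 24.5  46.   20.5]]
```

>>> send_rows:
  commands: [0,0,-2.5,0,0.3,0,0,-5,0,0.3,0,-2.3,-5,0,1,0,-4.8,-5,0,1,0,-4.8,-5,0,1]

```text
clock: 6.2
position: [0.6162, 0.0531, 0.2495]
orientation: [-0.0, 0.244, 0.97, -0.002]
ft_force: [0.8, -0.9, -0.3]
width: 0.0164
grip_force: 0.0
```

>>> send_rows:
  commands: [0,0,0,0,1,0,0,0,0,1,0,0,2.5,0,1,0,0,5,0,1,0,0,5.3,0,1]

```text
clock: 6.7
position: [0.6157, 0.0575, 0.1942]
orientation: [-0.002, 0.242, 0.97, -0.001]
ft_force: [-1.0, 0.7, -0.3]
width: 0.0002
grip_force: 0.0
```

```bash
python3 g.py -57 -18 .195 -40; python3 - <<'E'
from o import *
a,d=bot.capture("scene"); cv2.imwrite(f"pics/scene2.png",a[140:310,150:340].repeat(3,0).repeat(3,1)); print(lids("scene",a))
E
```

```text
shift cm -0.20 4.95 -0.09 turn -0.004 | now own [-93.5  15.5] z 0.1942 yaw -40.3 t 6.70 w 0.2 F [-1.   0.7 -0.3] q [ 0.5  0.9 -1.   1.7  0.9  1.   0.3]
[[ 24.5 -43.   24. ]
 [ 48.    2.   24.3]
 [ -1.    0.5  24. ]
 [ 25.   45.5  24.3]
 [-25.   44.5  24.2]
 [ -1.    0.5  20.1]
 [ 24.5 -43.   20.1]
 [-54.  -16.   24.2]
 [-25.   44.5  20.3]
 [ 25.   45.5  20.2]
 [ 48.    2.   20.5]]
```

View pics/scene2.png

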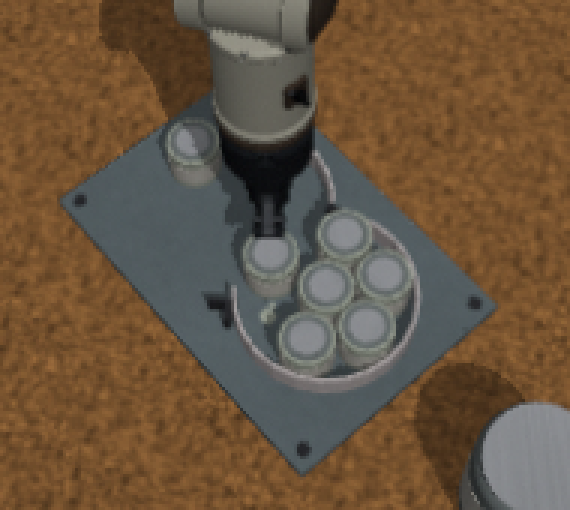

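The scene view shows tin A in the mouth at px (270,258) of the crop, with the closed fingers just behind it and the empty place at (285,310). Next I push along tool y.

>>> send_rows:
  commands: [0,1.0,0,0,1,0,2.0,0,0,1,0,3.0,0,0,1,0,4.0,0,0,1,0,4.7,0,0,1]

```text
clock: 7.25
position: [0.6396, 0.0999, 0.1977]
orientation: [0.0, 0.242, 0.97, 0.0]
ft_force: [-0.1, -0.8, 0.9]
width: 0.0002
grip_force: 0.6
```

```bash
python3 g.py -54 -18 .195 -40; python3 - <<'E'
from o import *
for n in("scene","top"):
    a,d=bot.capture(n); L=lids(n,a); print(n); print(L[L[:,2]>22])
E
```

```text
shift cm 0.12 0.32 0.27 turn -0.005 | now own [-57.2 -16.9] z 0.1977 yaw -40.3 t 7.25 w 0.2 F [-0.1 -0.8  0.9] q [ 0.5  1.  -1.   1.7  0.9  1.   0.2]
scene
[[  1.5   2.   23. ]
 [ 23.5  47.   23. ]
 [-26.5  46.   24.2]
 [ 25.  -43.   24. ]
 [ 49.    2.   24.1]]
top
[[ 48.    3.5  22.4]
 [-26.5  43.   24.1]
 [ 24.   41.5  24.2]
 [ 24.  -45.5  24.1]
 [  1.   -1.   24. ]]
```

>>> send_rows:
  commands: [0,0.3,0,0,1,0,0.3,0,0,1,0,-1.2,0,0,1,0,-1.2,-3.0,0,1,0,-1.2,-6.0,0,1]

```text
clock: 7.85
position: [0.6323, 0.0854, 0.2562]
orientation: [-0.001, 0.243, 0.97, -0.001]
ft_force: [0.9, 0.0, 0.0]
width: 0.0001
grip_force: 0.0
```

```bash
python3 g.py -231 3 .255 -90
```

```text
shift cm -9.72 -12.90 0.14 turn 0.865 | now own [-69.8  -6.7] z 0.2562 yaw -40.4 t 7.85 w 0.1 F [0.9 0.  0. ] q [ 0.5  0.9 -1.   1.7  0.8  1.1  0.3]
```

>>> send_rows:
  commands: [-9.7,-12.9,0,0.865,0.74,-9.7,-12.9,0,0.865,0.74,-9.7,-12.9,0,0.865,0.74,-9.7,-12.9,0,0.865,0.74,-9.7,-12.9,0,0.865,0.74]

```text
clock: 8.35
position: [0.6577, -0.0786, 0.2562]
orientation: [0.0, 0.587, 0.81, -0.001]
ft_force: [0.2, 0.7, 0.3]
width: 0.0222
grip_force: 0.0
```

```bash
python3 g.py -231 3 .196 -90; python3 - <<'E'
from o import *
for n in("scene","top"):
    a,d=bot.capture(n); L=lids(n,a); print(n); print(L[L[:,2]>22])
E
```

```text
shift cm 0.46 0.10 6.02 turn 0.102 | now own [-235.5    3.5] z 0.2562 yaw -84.2 t 8.35 w 22.2 F [0.2 0.7 0.3] q [ 0.7  0.8 -0.9  1.6  0.7  1.1 -0.1]
scene
[[-184.     4.5   24.3]
 [ -25.   -39.5   24.2]
 [ -26.    44.    24.2]
 [  24.   -43.    24. ]
 [  49.     2.    24.1]
 [   0.    -1.    24.2]
 [  24.    44.5   23.9]]
top
[[  24.   -46.5   22.3]
 [  48.5    3.    22.5]
 [ -27.    43.5   24.1]
 [  24.    42.    24.2]
 [ -26.   -41.    24.1]
 [-185.     2.5   24.2]
 [   1.    -1.5   24.1]]
```

Tin A is nested at (-25.5,-41). Next I lower the fingers behind tin B and push it straight in.

>>> send_rows:
  commands: [0.4,0.1,3,0.1,0.74,0.4,0.1,6,0.1,0.74,0.4,0.1,6,0.1,0.74,1.5,0.1,6,0.1,0.74,2.5,0.1,6,0.1,0.74]

```text
clock: 8.95
position: [0.6514, -0.0467, 0.1985]
orientation: [0.001, 0.62, 0.784, 0.001]
ft_force: [-0.0, 0.0, -0.5]
width: 0.0218
grip_force: 0.2
```

>>> send_rows:
  commands: [1.5,0,0,0,0.74,3,0,0,0,0.74,4.5,0,0,0,0.74,6,0,0,0,0.74,7,0,0,0,0.74]

```text
clock: 9.45
position: [0.6346, 0.0228, 0.1975]
orientation: [0.0, 0.62, 0.785, 0.0]
ft_force: [1.2, -1.5, 1.0]
width: 0.0223
grip_force: 0.6
```

```bash
python3 g.py -83 1 .196 -90; python3 - <<'E'
from o import *
for n in("scene","top"):
    a,d=bot.capture(n); L=lids(n,a); print(n); print(L[L[:,2]>22])
E
```

```text
shift cm 4.84 0.43 0.15 turn 0.019 | now own [-131.5    4.4] z 0.1975 yaw -88.9 t 9.45 w 22.3 F [ 1.2 -1.5  1. ] q [ 0.5  0.9 -0.8  1.7  0.8  0.9 -0.4]
scene
[[ -3.5  -1.   22. ]
 [-98.    6.5  24. ]
 [-25.5  45.   24.3]
 [-26.  -39.5  24.1]
 [ 23.5 -43.   24.3]
 [ 25.   45.5  24.3]
 [ 50.    2.   24. ]]
top
[[ 23.5  41.   22.6]
 [ 22.  -47.   22.5]
 [-27.   43.5  24.1]
 [ 49.5   0.   24.1]
 [-25.5 -41.5  24.1]
 [  0.   -0.5  24. ]]
```

>>> send_rows:
  commands: [1.0,0.1,0,0,0.74,2.0,0.2,0,0,0.74,3.0,0.3,0,0,0.74,4.0,0.3,0,0,0.74,4.8,0.3,0,0,0.74]

```text
clock: 10.05
position: [0.6266, 0.0692, 0.1969]
orientation: [-0.0, 0.62, 0.784, 0.0]
ft_force: [1.1, -0.4, -1.0]
width: 0.0226
grip_force: 0.2
```

>>> send_rows:
  commands: [0,0,0,0,0.74,-1.5,0,0,0,0.74,-3,0,0,0,0.74,-3,0,-3,0,1,-3,0,-6,0,1]

```text
clock: 10.55
position: [0.6341, 0.0346, 0.2563]
orientation: [-0.001, 0.623, 0.783, -0.001]
ft_force: [1.5, -0.3, 1.3]
width: -0.0001
grip_force: 0.0
```

```bash
python3 g.py -160 120 .255 -90; python3 - <<'E'
from o import *
for n in("scene","top"):
    a,d=bot.capture(n); L=lids(n,a); print(n); print(np.c_[L,np.hypot(L[:,0],L[:,1])][L[:,2]>22])
E
```

```text
shift cm -3.87 -11.80 0.17 turn 0.012 | now own [-119.8    2.4] z 0.2563 yaw -89.3 t 10.55 w -0.1 F [ 1.5 -0.3  1.3] q [ 0.5  0.8 -0.9  1.7  0.7  1.  -0.4]
scene
[[-25.5 -39.   24.6  46.6]
 [-49.5   3.   24.3  49.6]
 [-25.   46.   24.2  52.4]
 [ 25.  -43.   24.   49.7]
 [ 50.    2.5  24.1  50.1]
 [ 24.   44.5  24.   50.6]
 [  0.5   0.   23.7   0.5]]
top
[[ 25.5  42.   22.9  49.1]
 [ 26.5 -44.5  22.8  51.8]
 [ -2.    2.5  22.8   3.2]
 [-27.5 -41.   23.5  49.4]
 [ 49.    0.   24.1  49. ]
 [-50.5   1.   23.9  50.5]
 [-25.   43.   24.   49.7]]
```

All seven are nested, each within about 52 mm of the centre. Next is the gate: I'll sweep the closed fingers around the hinge, pushing on its outer face.

```bash
cat > gate.py <<'E'
import sys
from o import *
from scipy.spatial.transform import Rotation as Ro
H=np.array([-55,55.])
def pose(th,R,phi=200):
    p0=R*np.array([np.cos(np.radians(phi)),np.sin(np.radians(phi))])-H
    c,s=np.cos(-th),np.sin(-th); return H+np.array([c*p0[0]-s*p0[1],s*p0[0]+c*p0[1]]),phi-270-np.degrees(th)
def rows(seq,z):
    s=bot.read_state(); q=s["orientation"]; M=Ro.from_quat([q[1],q[2],q[3],q[0]]).as_matrix(); p=s["position"]
    yo=np.degrees(np.arctan2(M[1,1],M[0,1])-TH)
    print("now",own(p)[0],"z %.4f yaw %.1f t %.2f"%(p[2],(yo+180)%360-180,s["clock"]),"F",s["ft_force"],"q7 %.2f"%s["joint_positions"][6])
    for th,R in seq:
        P,a=pose(th,R); d=M.T@(np.r_[world(P)[0],z]-p)*100
        print("th %.2f own"%th,P,"-> %.1f %.1f %.1f turn %.2f"%(*d,np.radians((-(a-yo)+180)%360-180)))
E
python3 -c "
from gate import *
rows([(1.75,106),(1.69,91)],.255)"
```

```text
now [-118.6   -0.1] z 0.2611 yaw -89.2 t 10.65 F [0.5 0.2 1.2] q7 -0.40
th 1.75 own [-136.8  115.2] -> -1.7 -11.6 0.5 turn 1.41
th 1.69 own [-136.9   95.5] -> -1.7 -9.6 0.6 turn 1.35
```

>>> send_rows:
  commands: [-1.7,-11.6,0,1.41,1,-1.7,-11.6,0,1.41,1,-1.7,-11.6,0,1.41,1,-1.7,-11.6,0,1.41,1,-1.7,-11.6,0,1.41,1]

```text
clock: 11.15
position: [0.5244, -0.0075, 0.2568]
orientation: [0.001, 0.867, 0.498, -0.001]
ft_force: [-0.1, 0.2, 0.1]
width: -0.0001
grip_force: 0.0
```

>>> send_rows:
  commands: [0,0,0,0.66,1,0,0,0,0.66,1,0,0,0,0.66,1,0,0,0,0.66,1,0,0,0,0.66,1]

```text
clock: 11.65
position: [0.525, -0.0066, 0.2568]
orientation: [0.001, 0.982, 0.191, -0.0]
ft_force: [0.4, -1.0, 0.1]
width: -0.0001
grip_force: 0.0
```

```bash
python3 -c "
from gate import *
rows([(1.75,106),(1.69,91)],.195)"
```

```text
now [-136.9  117.7] z 0.2568 yaw -170.3 t 11.65 F [ 0.4 -1.   0.1] q7 -1.60
th 1.75 own [-136.8  115.2] -> 0.3 0.0 6.2 turn 0.00
th 1.69 own [-136.9   95.5] -> 2.2 0.4 6.2 turn -0.06
```

>>> send_rows:
  commands: [0,0,3,0,1,0,0,6,0,1,0,0,6.1,0,1,0,0,6.1,0,1,0,0,6.1,0,1]

```text
clock: 12.15
position: [0.5256, -0.005, 0.1971]
orientation: [0.0, 0.981, 0.194, 0.001]
ft_force: [-0.7, 1.2, 0.3]
width: 0.0002
grip_force: 0.0
```

```bash
python3 -c "
from gate import *
rows([(1.69,92),(1.6,91),(1.5,91),(1.4,91),(1.3,91)],.196)"
```

```text
now [-135.4  116.8] z 0.1971 yaw -169.9 t 12.15 F [-0.7  1.2  0.3] q7 -1.66
th 1.69 own [-137.1   96.5] -> 2.0 0.5 0.1 turn -0.05
th 1.60 own [-140.2   88. ] -> 2.8 1.0 0.1 turn -0.14
th 1.50 own [-143.1   79.3] -> 3.6 1.4 0.1 turn -0.24
th 1.40 own [-145.1   70.4] -> 4.4 1.8 0.1 turn -0.34
th 1.30 own [-146.1   61.4] -> 5.3 2.0 0.1 turn -0.44
```

>>> send_rows:
  commands: [2.0,0.5,0,-0.05,1,2.8,1.0,0,-0.14,1,3.6,1.4,0,-0.24,1,4.4,1.8,0,-0.34,1,5.3,2.0,0,-0.44,1]

```text
clock: 12.65
position: [0.5822, -0.0039, 0.1976]
orientation: [0.001, 0.914, 0.406, 0.0]
ft_force: [-0.9, -0.7, 0.2]
width: -0.0004
grip_force: 0.9
```

```bash
python3 -c "
from gate import *
rows([(1.2,91),(1.1,91),(1.0,91),(.9,91),(.8,91)],.196)"
```

```text
now [-146.4   61.3] z 0.1976 yaw -144.5 t 12.65 F [-0.9 -0.7  0.2] q7 -1.27
th 1.20 own [-146.3   52.2] -> 0.7 0.5 0.2 turn -0.10
th 1.10 own [-145.6   43.1] -> 1.5 1.0 0.2 turn -0.20
th 1.00 own [-144.    34.1] -> 2.3 1.4 0.2 turn -0.30
th 0.90 own [-141.4   25.4] -> 3.2 1.7 0.2 turn -0.40
th 0.80 own [-138.    16.9] -> 4.1 1.9 0.2 turn -0.50
```

>>> send_rows:
  commands: [0.7,0.5,0,-0.1,1,1.5,1.0,0,-0.2,1,2.3,1.4,0,-0.3,1,3.2,1.7,0,-0.4,1,4.1,1.9,0,-0.5,1]

```text
clock: 13.15
position: [0.624, 0.0136, 0.1976]
orientation: [0.001, 0.785, 0.619, 0.0]
ft_force: [-1.5, -2.2, 0.2]
width: -0.0001
grip_force: 0.5
```

```bash
python3 -c "
from gate import *
rows([(.7,91),(.6,91),(.5,91),(.4,91),(.3,91)],.196)
a,d=bot.capture('top'); cv2.imwrite('pics/t5.png',ortho('top',a,.04)); L=lids('top',a);print(L[L[:,2]>22])"
```

```text
now [-138.2   16.7] z 0.1976 yaw -115.8 t 13.15 F [-1.5 -2.2  0.2] q7 -0.84
th 0.70 own [-133.8    8.8] -> 0.7 0.5 0.2 turn -0.10
th 0.60 own [-128.8    1.1] -> 1.5 1.0 0.2 turn -0.20
th 0.50 own [-123.1   -6. ] -> 2.3 1.4 0.2 turn -0.30
th 0.40 own [-116.6  -12.4] -> 3.2 1.7 0.2 turn -0.40
th 0.30 own [-109.6  -18.3] -> 4.1 1.9 0.2 turn -0.50
[[-22.5  46.5  22.1]
 [ 24.   41.5  24.1]
 [ 25.5 -44.5  24.3]
 [-49.5   2.5  24.1]
 [-26.5 -42.5  24.2]
 [  0.5  -0.5  24. ]
 [ 53.5   2.5  24.6]]
```

View pics/t5.png

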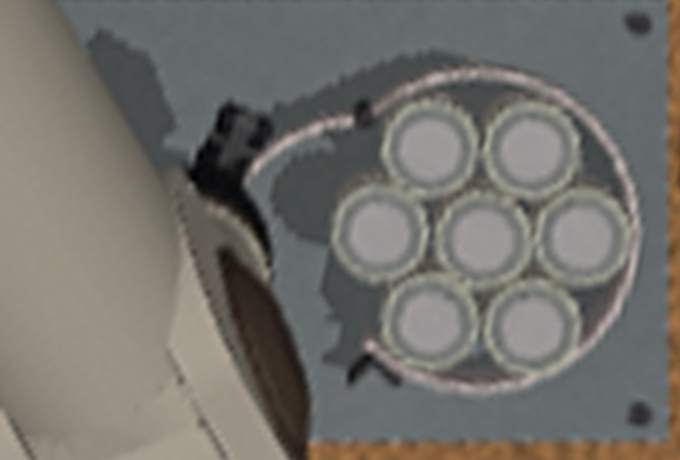

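The rectified top view shows all seven tins nested, middle tin at px (485,240). The gate is swinging shut from its hinge at (365,110), with the fingers on it near (240,140). The catch is at (370,370), clear of the finger path.

>>> send_rows:
  commands: [0.7,0.5,0,-0.1,1,1.5,1.0,0,-0.2,1,2.3,1.4,0,-0.3,1,3.2,1.7,0,-0.4,1,4.1,1.9,0,-0.5,1]

```text
clock: 13.7
position: [0.652, 0.0491, 0.1974]
orientation: [0.001, 0.609, 0.793, -0.0]
ft_force: [-1.3, -0.8, -0.4]
width: 0.0002
grip_force: 0.5
```

```bash
python3 -c "
from gate import *
rows([(.22,91),(.14,91),(.07,91),(.02,91),(-.01,91)],.196)"
```

```text
now [-109.5  -18.2] z 0.1974 yaw -87.3 t 13.70 F [-1.3 -0.8 -0.4] q7 -0.43
th 0.22 own [-103.6  -22.4] -> 0.6 0.4 0.1 turn -0.08
th 0.14 own [-97.2 -26. ] -> 1.2 0.8 0.1 turn -0.16
th 0.07 own [-91.5 -28.8] -> 1.8 1.1 0.1 turn -0.23
th 0.02 own [-87.2 -30.5] -> 2.2 1.3 0.1 turn -0.28
th -0.01 own [-84.6 -31.4] -> 2.4 1.4 0.1 turn -0.31
```

>>> send_rows:
  commands: [0.6,0.4,0,-0.08,1,1.2,0.8,0,-0.16,1,1.8,1.1,0,-0.23,1,2.2,1.3,0,-0.28,1,2.4,1.4,0,-0.31,1]

```text
clock: 14.2
position: [0.6594, 0.0746, 0.1972]
orientation: [0.002, 0.48, 0.877, -0.001]
ft_force: [-0.2, -6.1, 2.0]
width: -0.0002
grip_force: 2.6
```

```bash
python3 -c "
from gate import *
rows([(-.01,91),(-.03,91),(-.05,91)],.196)
for n in('scene','top'):
  a,d=bot.capture(n); cv2.imwrite(f'pics/{n}6.png',a); L=lids(n,a);print(np.c_[L,np.hypot(L[:,0],L[:,1])][L[:,2]>22])"
```

```text
now [-86.1 -30.8] z 0.1972 yaw -69.7 t 14.20 F [-0.2 -6.1  2. ] q7 -0.18
th -0.01 own [-84.6 -31.4] -> 0.1 0.1 0.1 turn -0.00
th -0.03 own [-82.9 -32. ] -> 0.3 0.2 0.1 turn -0.02
th -0.05 own [-81.2 -32.5] -> 0.4 0.3 0.1 turn -0.04
[[-26.  -39.5  24.3  47.3]
 [ 25.  -42.5  24.   49.3]
 [ 25.   46.   24.5  52.4]
 [-25.5  46.   24.2  52.6]
 [-50.    4.5  24.4  50.2]
 [ -0.5   1.5  24.    1.6]]
[[ 26.  -45.   23.2  52. ]
 [ 24.   41.5  24.1  47.9]
 [-26.5 -40.5  24.   48.4]
 [-25.5  45.   23.8  51.7]
 [-50.5   3.5  24.   50.6]
 [  0.   -1.   24.1   1. ]]
```

>>> send_rows:
  commands: [0.2,0.1,0,-0.02,1,0.4,0.2,0,-0.02,1,0.5,0.2,0,-0.02,1,0.5,0.2,0,-0.02,1,0.5,0.2,0,-0.02,1]

```text
clock: 14.8
position: [0.6595, 0.076, 0.1972]
orientation: [0.003, 0.473, 0.881, -0.004]
ft_force: [1.8, -12.0, 4.2]
width: 0.0001
grip_force: 5.6
```

```bash
python3 -c "
from gate import *
rows([(-.01,91),(-.03,91)],.196)"
```

```text
now [-84.8 -31.2] z 0.1972 yaw -68.8 t 14.80 F [  1.8 -12.    4.2] q7 -0.17
th -0.01 own [-84.6 -31.4] -> 0.0 0.0 0.1 turn 0.01
th -0.03 own [-82.9 -32. ] -> 0.1 0.1 0.1 turn -0.01
```

>>> send_rows:
  commands: [0.3,0.1,0,0,1,0.5,0.2,0,0,1,0.7,0.3,0,0,1,0.7,0.3,0,0,1,0.7,0.3,0,0,1]

```text
clock: 15.3
position: [0.6594, 0.0778, 0.1972]
orientation: [0.006, 0.475, 0.88, -0.008]
ft_force: [2.1, -24.2, 8.3]
width: -0.0
grip_force: 10.5
```

>>> send_rows:
  commands: [-1,0,0,0,1,-3,-1,0,0,1,-4,-1,0,0,1,-5,-1,-4,0,1,-6,-1,-8,0,1]

```text
clock: 15.8
position: [0.6809, 0.0343, 0.276]
orientation: [-0.002, 0.471, 0.882, 0.0]
ft_force: [1.5, 0.8, 0.8]
width: -0.0
grip_force: 0.0
```

>>> send_rows:
  commands: [-5,0,0,0,1,-10,0,-5,0,1,-15,0,-5,0,1,-20,0,-5,0,1,-20,0,-5,0,1]

```text
clock: 16.3
position: [0.7948, -0.1387, 0.3271]
orientation: [0.002, 0.474, 0.88, -0.0]
ft_force: [-0.3, -0.8, -0.6]
width: -0.0002
grip_force: 0.0
```

```bash
python3 -c "
from gate import *
rows([],.196)
for n in('scene','top'):
  a,d=bot.capture(n); cv2.imwrite(f'pics/{n}7.png',ortho(n,a,.04)); L=lids(n,a);print(np.c_[L,np.hypot(L[:,0],L[:,1])][L[:,2]>22])
  X=cloud(n,d); m=(a.min(2)>115)&(X[...,2]>.03)&(X[...,2]<.046); P=own(X[m]); g=P[(P[:,0]<-45)&(P[:,0]>-100)&(abs(P[:,1])<62)]; print(np.c_[g,np.hypot(g[:,0],g[:,1])][np.argsort(g[:,1])][::3].T)
t=[cv2.imread(f'pics/{n}7.png')[:,240:] for n in('scene','top')]; cv2.imwrite('pics/f.png',cv2.resize(np.hstack(t),None,fx=.9,fy=.9))"
```

```text
now [-323.4 -117.7] z 0.3271 yaw -68.9 t 16.30 F [-0.3 -0.8 -0.6] q7 0.33
[[-25.   45.5  24.2  51.9]
 [-50.5   3.5  24.4  50.6]
 [-25.5 -39.   24.6  46.6]
 [ 23.5 -43.5  24.1  49.4]
 [ 50.    1.5  24.   50. ]
 [ 24.5  44.5  23.9  50.8]]
[[-47.4 -54.1 -61.2 -63.9 -68.7 -70.6 -75.8 -75.  -77.2 -75.5 -69.  -69.
  -70.7 -65.2 -63.1]
 [-61.  -55.5 -49.7 -44.2 -39.9 -31.7 -24.  -18.   -2.5  27.3  32.1  35.7
   40.7  46.4  51.7]
 [ 77.3  77.5  78.9  77.7  79.5  77.4  79.6  77.1  77.2  80.3  76.1  77.6
   81.6  80.   81.5]]
[[ 25.   40.   22.6  47.2]
 [-49.5   2.   24.1  49.5]
 [ 25.  -45.   24.2  51.5]
 [ 49.    0.   24.1  49. ]
 [-25.5  44.5  24.   51.3]
 [  1.   -1.5  24.    1.8]]
[[-50.  -55.1 -60.1 -64.5 -68.8 -73.1 -77.5 -78.9 -79.7 -79.1 -73.8 -71.8
  -64.1]
 [-61.8 -57.9 -53.1 -46.2 -38.9 -31.7 -24.1 -17.8  -7.4   7.7  30.7  38.6
   45.9]
 [ 79.5  79.9  80.2  79.3  79.   79.7  81.1  80.9  80.1  79.5  79.9  81.5
   78.9]]
```

View pics/f.png

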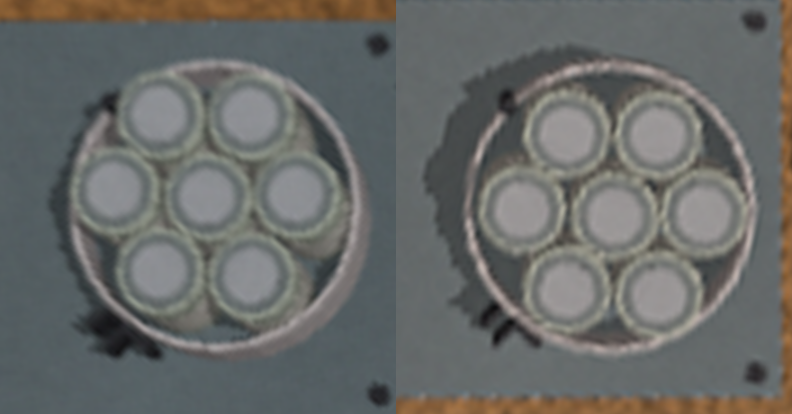

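Both views show the wall and gate as one unbroken circle with the lug in its catch at px (495,320) of the right half. All seven tins are nested inside, and the arm is clear.

```bash
python3 -c "
from bench import bot
print(bot.job_done())"
```

```text
the job is handed in; nothing more can be done
None
```

I handed the job in at about 16 s on the clock: all seven tins are nested six around one, the gate is shut in its catch and the arm is clear. The tape, brush and can were never touched, but the hand-in returned no verdict.

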